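# Press a lino block

### The arm

A 6-joint arm with a two-finger parallel gripper is mounted at the origin on the work surface. World frame = base frame: x ahead of the robot, y to its left, z up, the work surface at z = 0. Lengths are in m, angles in degrees, forces in N, time in s.
With the tool pointing down it reaches from about 0.25 to 0.725 m from the base axis. Payload 4 kg.
Tool frame: the origin (TCP) lies midway between the tips of the shut fingers; the grasp point (between the pads) lies 19 mm behind it; z points along the fingers, y is the line along which they close (so a half turn about z gives the same grasp; the last joint's range is limited). The gripper opens to 85 mm and grips with 20 to 120 N. Pads are 22 mm wide; open, the fingers measure 114 mm over their backs; the gripper's body (76 mm by 85 mm) begins 54 mm behind the grasp point. The pads swing forward as they close: fully open they stand 13 mm farther back than shut.
Start: joints at [73.74, 13.785, 0.286, 76.501, 0, 90], TCP at [0.14, 0.48, 0.231] pointing down, gripper open.
Joint ranges: [-155.79, 155.79], [-60.16, 107.12], [-62.33, 73.08], [-114, 123.19], [-81.49, 82.49], [-180, 180]. Speed limits (degrees/s): [159.86, 159.86, 180, 180, 180, 180].

### API

Orientations are given as [roll, pitch, yaw] about the fixed x, y, z axes, in that order (R = Rz(yaw) Ry(pitch) Rx(roll)).
In Python, from plant import ctrl, vision gives the robot as it stands.
- The arm moves only by the tool drive_tool, never from a script. Its argument "targets" is a list of rows, each a list of 5 numbers: the shift along the tool's x, y, z in cm, then the turn about the tool's z in rad, then the opening in per cent of the stroke, from 0 (shut) to 100 (fully open). A call has exactly 8 rows; each row shifts and turns the commanded pose from where the row before left it, along the tool's axes as they then stand; what a row does not reach is not made up. A row lasts 1/8 s, in which the tool goes at most 62.5 mm and 10.7 degrees, less where a joint would pass 70% of its speed; a pose out of reach is approached as far as the arm can. A call with a gripper value outside its range is refused whole. The fingers move at their own pace and stop on an object; the grip force is fixed at half the most. Time passes only in rows, so rows that do not move let the fingers close, or fill a call up. It gives the time, the measured TCP pose, the force, the opening and the grip force at its end, in the units of the state.
- ctrl.read_state(): the state, without advancing time (a new reading comes with each control period).
- vision.grab_frame(name): name is "scene" or "top" or "wrist"; returns a dict with "frame" (420x560x3 uint8, red, green, blue), "z_map" (420x560 float32, m along the optical axis (not along the pixel's ray), 0 where there is no reading), "camera_matrix" (3x3 intrinsics, pixels), "extrinsics" (4x4, takes a point from camera to world coordinates); the wrist camera has in their place "T_tool_cam" (4x4, takes a point from camera to tool coordinates, whose origin is the TCP and whose axes are the flange's). Camera axes: x right, y up, looking along -z (the intrinsics and any distortion apply to the point x, -y, -z); pixel columns grow to the right and rows downward; lengths in m; the calibration is good to about 2 mm. The wrist camera is an equidistant fisheye: a pixel r from the principal point sees the ray r / f radians off the axis. A picture is of the moment at which its call begins: read the wrist's pose just before it.
- ctrl.job_done(): hands the job in; it is judged then, once.
The state is a dict: "time": time; "joint_pos": joint angles; "qvel": joint speeds; "joint_efforts": joint torques, N m; "tool_pos": TCP position; "tool_rot": TCP orientation; "ft_force": force on the tool from outside, world axes, zero at the start; "torque": the same for the moment, N m; "opening": finger opening in m; "grip_force": force on a finger pad.
Only numpy, scipy, OpenCV 4.12 (cv2) and the standard library are available. Lean on these libraries where they do the work, as an engineer would, in place of code of your own. Each camera call takes 0.05 s, during which the arm holds its last target. There are 200 camera calls.

### The job

Press the carved block in the hand press: it is all done by pushing with a finger, and nothing is to be lifted. Push the wooden carrier by its upright end lip along the runway until it is fully home against the back stop, so that the carved block lies under the platen; then push on a spoke of the handwheel to turn it clockwise (seen from above) until it stops and the platen is down on the block. Leave the other things on the table where they are.

Things in the scene. Friction and masses are not known exactly. Their poses are not given: they have to be found in the camera images.
- press: Green bench screw press, fixed to the table, its place and yaw vary. Origin on the spindle axis at table level, z up; the runway leads out along its +y. Base 250 (x) x 200 (y) x 20 mm; the runway, 146 mm wide, 20 mm high, goes on to y = 290 mm, with guide strips 12 mm high that keep the carrier on x = 0 (3 mm play each side). Face of the back stop: y = -80 mm.
- block (a point): Centre of the top of the carved brown lino block, 98 x 98 mm, top 52 mm above the table, fixed on the inner part of the carrier: a loose wooden board, 110 x 230 x 12 mm, 0.6 to 0.9 kg, lying on the runway, moved by a push of 2 to 12 N. With the carrier home this point lies on the spindle axis.
- lip (a point): Centre of the outer face (push face, facing the press's +y) of the carrier's upright end lip: dark wood, 110 mm wide, 14 mm thick, foot 32 and top 66 mm above the table. This point is 49 mm above the table; with the carrier fully home on the back stop it is at y = 150 mm in the press's frame. It starts 65 to 110 mm farther out. Its y axis points outward.
- hub (a point): Centre of the handwheel on the spindle axis, 225 mm above the table, level with the spokes. Hub radius 20 mm, from 208 to 242 mm above the table. Under the wheel: a crossbeam along the press's x, 250 x 52 mm, top at 185 mm, nuts at its ends to 191, a brass collar (radius 22 mm) to 195; columns of 26 mm diameter under its ends at x = +-102 mm.
- wheel (a joint): Angle of the handwheel, rad: grows as it turns clockwise seen from above, which lowers the platen 7 mm per rad; 3.0 is the stop, with the platen down on the block. Starts between 0 and 0.8. Friction about 0.25 N m; it stays where it is left.
- red_ball (a point): Centre of the red ball on one of the handwheel's three spokes; turns with the wheel. Spokes: bare level steel rods, 12 mm diameter, 120 degrees apart, centre line 225 mm above the table, each ending in a ball of 26 mm diameter, centred 90 mm from the spindle axis (one red, two black). At 0 the red one is on the press's +x. Free between spokes down to 195 mm.
- platen (a joint): How far the steel platen (112 x 112 mm) has come down, m: 0 raised, 0.021 down on the block. Driven by the wheel.
- cork_a: Bystander: upright cork, 26 mm diameter, 42 mm high, near the runway on the press's -x side. Origin under its centre.
- cork_b: Bystander: upright cork like the other, to the right. Origin under its centre.
- graver: Bystander: lino graver lying down, 105 mm long, mushroom-shaped wooden handle 34 mm across, beside the runway on the press's +x side. Origin at the handle's end, at table level; blade along its +x.
- ink_jar: Bystander: blue ink jar, 54 mm diameter, 60 mm high, beside the runway on the press's +x side. Origin under its centre.
- blanks: Bystander: stack of blank wooden tiles, 90 x 90 x 40 mm, on the left. Origin under its centre.
- brayer: Bystander: ink roller lying down, rubber roll 38 mm diameter and 90 mm wide, handle to 150 mm along its -x, on the right. Origin under the roll's centre.

How it is judged (in metres and radians):
On the way, in this order (a step that is already met when the one before it is completed fails the run):
1. the carrier is fully home on the back stop, the platen still up (y of lip in the frame of press below 0.1545 m and z of lip in the frame of press below 0.055 m and value of joint wheel below 1.2 rad), for 0.2 s.
2. the wheel is turned to its stop, the platen down on the block (y of lip in the frame of press below 0.1545 m and z of lip in the frame of press below 0.055 m and value of joint wheel above 2.85 rad), for 0.2 s.
At the end, for the whole second after the job is handed in: The carrier lies flat on the runway within 4.5 mm of fully home, and the wheel is at rest within 0.15 rad of its stop, the platen down on the block (within about 1 mm) (all of step 2 and angle between lip's own z axis and vertical below 0.05 rad and value of joint platen above 0.0198 m and velocity of joint wheel between -0.05 and 0.05 rad/s); the robot touches nothing.
It fails at once if the carrier is lifted (more than 8 mm) or tipped (z of lip in the frame of press above 0.057 m or angle between lip's own z axis and vertical above 0.12 rad).
It fails at once if the platen is screwed down (wheel past 1.2 rad) while the carrier is not home (value of joint wheel above 1.2 rad and y of lip in the frame of press above 0.157 m).
It fails at once if a bystander is moved more than 15 mm (distance of any of cork_a, cork_b, graver, ink_jar, blanks, brayer from where it was at the start of the episode above 0.015 m).
It also fails if it takes over 58 s, if anything falls off the work surface, if the arm or the gripper's body presses on something with over 40 N, if the wrist force passes 120 N, or if a joint passes its speed limit or range.

## Working session

There is one attempt and no reset: what is moved stays moved. The work goes in short steps, Python scripts to look and compute and a tool call to move; the robot and the scene stay as the last step left them, time stands still between calls to the robot, and variables do not carry over. Pictures are saved under pics/ and viewed, at most 10 in all, crops included, and the job is handed in when it is done.

Besides the shell and the picture viewer there is one more tool, called after ">>>" as name([rows], argument=value, ...), one row to a line, values as JSON. drive_tool: Moves the arm, as the interface text tells. Its arguments: {"type":"object","properties":{"targets":{"type":"array"}},"required":["targets"]}

```bash
mkdir -p pics; ls; cat > h.py <<'E'
import numpy as np, cv2
from plant import ctrl, vision
def grab(n):
    f=vision.grab_frame(n); return f
def world(f):
    K=f['camera_matrix'];z=f['z_map'];h,w=z.shape
    u,v=np.meshgrid(np.arange(w),np.arange(h))
    P=np.stack([(u-K[0,2])/K[0,0]*z,-(v-K[1,2])/K[1,1]*z,-z,np.ones_like(z)],-1)
    return (P@np.array(f['extrinsics']).T)[...,:3]
E
python3 - <<'E'
from h import *
s=ctrl.read_state();print(s)
for n in ('top','scene'):
    f=grab(n);cv2.imwrite(f'pics/{n}.png',f['frame'][...,::-1]);np.savez(f'{n}.npz',**f);print(f['camera_matrix'],f['extrinsics'],[k for k in f])
E
```

```text
pics
{'time': 0.0, 'joint_pos': array([7.37411530e+01, 1.38337956e+01, 2.14264324e-01, 7.65003627e+01,
       9.43907175e-04, 9.00014421e+01]), 'qvel': array([-0.03790394,  0.11923151, -0.03046387, -0.01709293,  0.11543982,
       -0.01902215]), 'joint_efforts': array([-1.37337778e-03, -3.72316325e+01,  2.52408886e+01,  1.68764050e-02,
        5.23605377e-05,  9.35322561e-06]), 'tool_pos': array([0.13981067, 0.479411  , 0.23040268]), 'tool_rot': array([-1.79880106e+02, -9.40887524e-04,  1.63739709e+02]), 'ft_force': array([ 0.0473425 , -0.10875432, -0.09798029]), 'torque': array([ 0.00458536,  0.03706   , -0.01687125]), 'grip_force': 0.0, 'opening': 0.08572660396170935}
[[447.59196431   0.         285.38811124]
 [  0.         447.59196431 207.31358972]
 [  0.           0.           1.        ]] [[ 0.00296061  0.99340538 -0.1146167   0.42499091]
 [-0.99996869  0.00209985 -0.00762987 -0.02188217]
 [-0.00733888  0.1146357   0.99338049  1.41911866]
 [ 0.          0.          0.          1.        ]] ['frame', 'z_map', 'camera_matrix', 'extrinsics']
[[385.09106185   0.         276.35501341]
 [  0.         385.09106185 206.39892374]
 [  0.           0.           1.        ]] [[ 0.13376606 -0.62547058  0.76869577  1.28628341]
 [ 0.99098907  0.07904018 -0.10813562 -0.1215188 ]
 [ 0.0068778   0.77623399  0.6304074   0.73566422]
 [ 0.          0.          0.          1.        ]] ['frame', 'z_map', 'camera_matrix', 'extrinsics']
```

View pics/top.png

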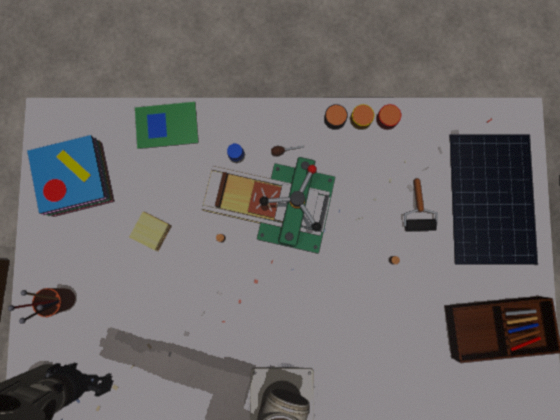

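View pics/scene.png

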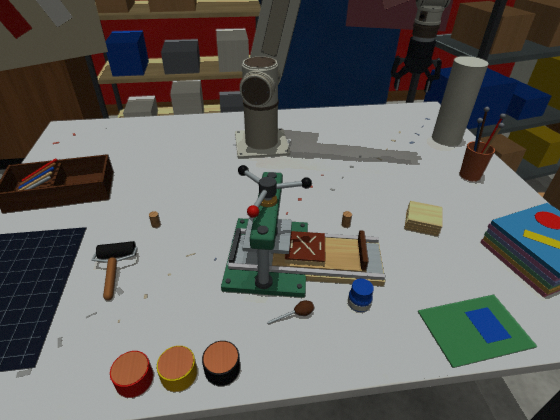

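The top view shows the hub at about (297,198), the red ball at (312,169), the runway going left to (205,190) and the lip near (218,190). A cork is at (220,238) and the ink jar at (235,152). Next I measure these.

```bash
cat > m.py <<'E'
from h import *
for n in ('top','scene'):
    f=dict(np.load(f'{n}.npz'));W=world(f);hsv=cv2.cvtColor(f['frame'],cv2.COLOR_RGB2HSV);z=W[...,2]
    ok=f['z_map']>0
    x,y=W[...,0],W[...,1]
    near=ok&(abs(x-.44)<.25)&(abs(y-.03)<.3)
    print(n,'table z',np.median(z[ok&(abs(x-.3)<.05)&(abs(y)<.1)&(z<.1)]))
    def comps(m,t,mn=6):
        k,l,st,_=cv2.connectedComponentsWithStats(m.astype(np.uint8))
        for i in range(1,k):
            if st[i,4]>=mn:
                p=W[l==i];print(t,st[i].tolist(),'med',np.median(p,0).round(4),'min',p.min(0).round(3),'max',p.max(0).round(3))
    H,S,V=[hsv[...,i] for i in range(3)]
    comps(near&(z>.2)&(z<.26),'wheel')
    comps(near&((H<5)|(H>175))&(S>180)&(V>110)&(z>.19),'red')
    comps(near&(z>.055)&(z<.08),'66mm',15)
    comps(near&(z>.18)&(z<.19),'beam',15)
    m=near&(z>.025)&(z<.037); comps(m,'strips32',15)
    g=near&(H>60)&(H<90)&(S>100)&(V>25); 
    for lo,hi,t in((.01,.03,'base'),(.175,.195,'gbeam')):
        q=(g&(z>lo)&(z<hi)); 
        p=W[q][:,:2].astype(np.float32)
        if len(p)>20: print(t,len(p),cv2.minAreaRect(p))
E
python3 m.py
```

```text
top table z -0.00028599622386837886
wheel [260, 165, 61, 67, 686] med [ 0.5821 -0.0568  0.2323] min [ 0.499 -0.105  0.211] max [0.678 0.055 0.248]
red [309, 165, 7, 7, 36] med [ 0.6676 -0.084   0.2356] min [ 0.659 -0.092  0.23 ] max [ 0.677 -0.076  0.241]
66mm [215, 173, 13, 34, 172] med [0.6348 0.1868 0.0647] min [0.585 0.169 0.055] max [0.687 0.204 0.074]
beam [289, 164, 20, 33, 287] med [ 0.6508 -0.0474  0.1845] min [ 0.599 -0.075  0.18 ] max [ 0.69  -0.022  0.19 ]
beam [303, 176, 9, 31, 82] med [ 0.6161 -0.0699  0.1834] min [ 0.571 -0.084  0.18 ] max [ 0.656 -0.061  0.188]
beam [279, 202, 25, 45, 627] med [ 0.5184 -0.0281  0.1845] min [ 0.46  -0.061  0.18 ] max [0.582 0.005 0.19 ]
strips32 [202, 174, 90, 53, 1488] med [0.6166 0.1279 0.031 ] min [ 0.526 -0.029  0.025] max [0.69  0.25  0.037]
strips32 [310, 188, 21, 8, 56] med [ 0.6337 -0.1261  0.0309] min [ 0.623 -0.151  0.025] max [ 0.647 -0.088  0.037]
strips32 [300, 228, 21, 8, 74] med [ 0.5112 -0.0862  0.0313] min [ 0.499 -0.119  0.025] max [ 0.521 -0.057  0.037]
base 1061 ((0.5857497453689575, -0.04431372880935669), (0.193884
[... 1067 characters left out ...]
8 0.201 0.037]
strips32 [236, 228, 10, 24, 45] med [ 0.5239 -0.1117  0.0302] min [ 0.504 -0.126  0.025] max [ 0.59  -0.098  0.037]
strips32 [269, 234, 92, 40, 1869] med [0.6484 0.1173 0.0298] min [ 0.557 -0.05   0.025] max [0.69  0.195 0.037]
strips32 [365, 236, 14, 6, 51] med [0.5892 0.2337 0.0294] min [0.577 0.216 0.025] max [0.597 0.25  0.032]
strips32 [228, 253, 30, 17, 165] med [ 0.6413 -0.1173  0.0295] min [ 0.602 -0.149  0.025] max [ 0.656 -0.078  0.036]
base 886 ((0.5901928544044495, -0.045748502016067505), (0.1970333456993103, 0.24508443474769592), 77.91246795654297)
gbeam 596 ((0.5833332538604736, -0.04266948625445366), (0.05060165002942085, 0.22765158116817474), 77.58344268798828)
```

```bash
sed -i 's/abs(x-.44)<.25/abs(x-.54)<.25/' m.py; python3 m.py | grep -E '66mm|beam|base|red|^strips32.*(202|269|29., 4)'
python3 - <<'E'
from h import *
th=np.radians(-12.5)
for n in ('top','scene'):
    f=dict(np.load(f'{n}.npz'));W=world(f);x,y,z=W[...,0],W[...,1],W[...,2]
    p=W[(abs(x-.59)<.12)&(abs(y+.045)<.13)&(z>.205)&(z<.26)]
    # circumscribed circle of ball tips
    print(n,cv2.minEnclosingCircle(p[:,:2].astype(np.float32)))
    p=W[(abs(x-.59)<.03)&(abs(y+.045)<.03)&(z>.237)&(z<.26)];print('hubtop',len(p),p.mean(0),cv2.minEnclosingCircle(p[:,:2].astype(np.float32)))
    p=W[(abs(x-.63)<.1)&(abs(y-.19)<.04)&(z>.059)&(z<.072)];print('lip',cv2.minAreaRect(p[:,:2].astype(np.float32)))
E
```

```text
red [309, 165, 7, 7, 36] med [ 0.6676 -0.084   0.2356] min [ 0.659 -0.092  0.23 ] max [ 0.677 -0.076  0.241]
66mm [227, 143, 16, 16, 169] med [0.7587 0.1461 0.0592] min [0.735 0.124 0.055] max [0.784 0.171 0.065]
66mm [215, 172, 13, 35, 176] med [0.6372 0.1867 0.0646] min [0.585 0.169 0.055] max [0.691 0.204 0.074]
beam [289, 157, 27, 40, 389] med [ 0.6641 -0.0503  0.1843] min [ 0.599 -0.095  0.18 ] max [ 0.711 -0.022  0.19 ]
beam [303, 176, 9, 31, 82] med [ 0.6161 -0.0699  0.1834] min [ 0.571 -0.084  0.18 ] max [ 0.656 -0.061  0.188]
beam [279, 202, 25, 45, 627] med [ 0.5184 -0.0281  0.1845] min [ 0.46  -0.061  0.18 ] max [0.582 0.005 0.19 ]
strips32 [202, 166, 90, 61, 1605] med [0.6234 0.1313 0.031 ] min [ 0.526 -0.029  0.025] max [0.716 0.25  0.037]
base 1252 ((0.5864521265029907, -0.044312141835689545), (0.19390234351158142, 0.2445065677165985), 77.49562072753906)
gbeam 960 ((0.585045337677002, -0.043972961604595184), (0.05177423730492592, 0.24642522633075714), 77.34278869628906)
red [248, 206, 10, 7, 59] med [ 0.6751 -0.0847  0.2327] min [ 0.666 -0.094  0.228] max [ 0.684 -0.075
[... 1136 characters left out ...]
5928598642349243, -0.04430987685918808), (0.05060945823788643, 0.24669620394706726), 77.19367218017578)
top ((0.5857372283935547, -0.045311927795410156), 0.10153283923864365)
hubtop 166 [ 0.58609716 -0.04438488  0.24153414] ((0.5863275527954102, -0.044419292360544205), 0.019705580547451973)
lip ((0.6380416750907898, 0.1873933970928192), (0.014866722747683525, 0.10885816067457199), 77.2760238647461)
scene ((0.5942116379737854, -0.04355946555733681), 0.10051389783620834)
hubtop 152 [ 0.59282662 -0.04483259  0.23965156] ((0.5912076830863953, -0.04480786249041557), 0.02019326761364937)
lip ((0.6432894468307495, 0.18708638846874237), (0.014464719220995903, 0.11193317174911499), 77.41555786132812)
```

Measured so far:
- **Press:** hub at about (0.589, -0.0445), yaw about -12.6°.
- **Lip:** face at press y of about 0.245, so 95 mm to go.
- **Wheel:** angle of about 0.23 rad.

I will push with the back of one finger, gripper fully open, to keep the body clear of the wheel.

>>> drive_tool([
  [0,0,0,-0.064,100],
  [-4,-0.7,0,0,100],
  [-4,-0.7,0,0,100],
  [-4,-0.7,0,0,100],
  [-4,-0.7,0,0,100],
  [-4,-0.7,0,0,100],
  [-4,-0.7,0,0,100],
  [-4,-0.7,0,0,100],
])

```text
time: 1.1
tool_pos: [0.4035, 0.3703, 0.2307]
tool_rot: [-180.0, -0.0, 167.4]
ft_force: [-0.8, 0.4, 0.7]
opening: 0.0856
grip_force: 0.0
```

>>> drive_tool([
  [-4,-0.7,0,0,100],
  [-4,-0.7,0,0,100],
  [-4,-0.7,0,0,100],
  [-4,-0.7,0,0,100],
  [-4,-0.7,0,0,100],
  [-4,-0.7,0,0,100],
  [-3,-0.6,0,0,100],
  [0,0,0,0,100],
])

```text
time: 2.1
tool_pos: [0.657, 0.2637, 0.229]
tool_rot: [-179.9, -0.1, 167.2]
ft_force: [-0.5, 0.0, -0.3]
opening: 0.0852
grip_force: 0.0
```

>>> drive_tool([
  [0,0,4,0,100],
  [0,0,4,0,100],
  [0,0,4,0,100],
  [0,0,4,0,100],
  [0,0,2,0,100],
  [0,0,1,0,100],
  [0,0,1,0,100],
  [0,0,0,0,100],
])

```text
time: 3.1
tool_pos: [0.6553, 0.2656, 0.0312]
tool_rot: [-180.0, -0.0, 167.4]
ft_force: [-0.0, 0.8, 0.8]
opening: 0.0855
grip_force: 0.0
```

```bash
python3 - <<'E'
from h import *
s=ctrl.read_state();print(s['tool_pos'],s['ft_force'])
a=grab('scene')['frame'];b=grab('wrist')['frame']
a=cv2.resize(a[150:330,200:480],(800,514));cv2.imwrite('pics/c1.png',a[...,::-1])
E
```

```text
[0.65532817 0.26557519 0.03123643] [-0.03698245  0.84642292  0.7978177 ]
```

View pics/c1.png

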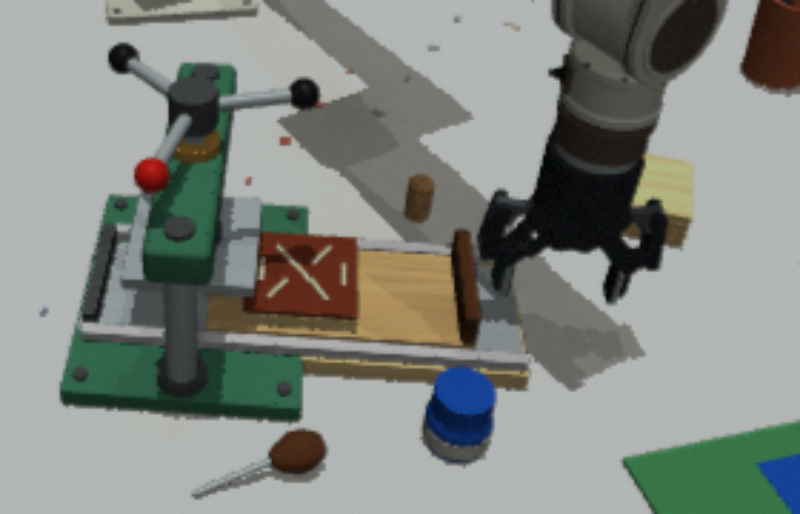

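The finger stands just outside the lip, at (500,270) in the crop, and is clear of the cork, jar and runway. I lower it a little and push.

>>> drive_tool([
  [0,0,0.5,0,100],
  [0,-0.5,0,0,100],
  [0,-0.5,0,0,100],
  [0,-0.5,0,0,100],
  [0,-0.5,0,0,100],
  [0,-0.5,0,0,100],
  [0,-0.5,0,0,100],
  [0,-0.5,0,0,100],
])

```text
time: 4.2
tool_pos: [0.6481, 0.2312, 0.0265]
tool_rot: [180.0, 0.0, 167.4]
ft_force: [-0.4, 3.7, -0.2]
opening: 0.0852
grip_force: 1.5
```

```bash
python3 - <<'E'
from h import *
s=ctrl.read_state();print(s['tool_pos'],s['ft_force'])
f=grab('scene');W=world(f)
a=f['frame']
a=cv2.resize(a[150:330,200:480],(800,514));cv2.imwrite('pics/c2.png',a[...,::-1])
E
```

```text
[0.64805244 0.23123835 0.02648757] [-0.44749605  3.71512199 -0.19419757]
```

View pics/c2.png

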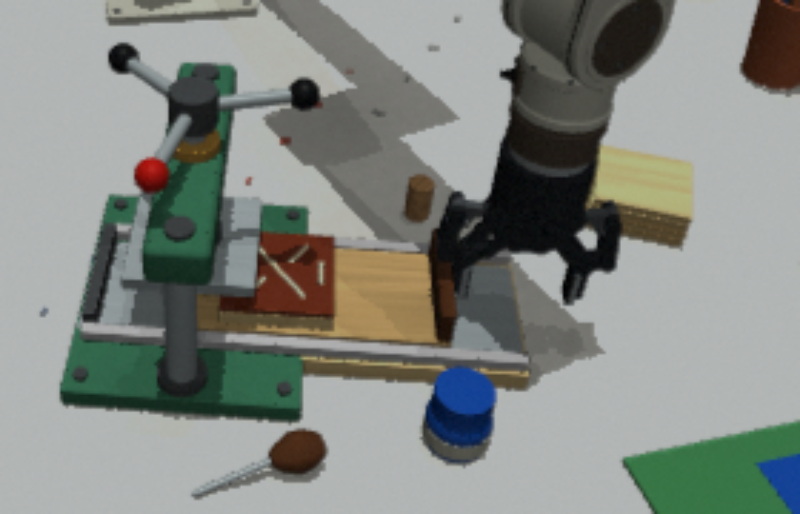

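The carrier is sliding with a steady 3.7 N and the finger is at about the middle of the lip. I carry on.

>>> drive_tool([
  [0,-0.5,0,0,100],
  [0,-0.5,0,0,100],
  [0,-0.5,0,0,100],
  [0,-0.5,0,0,100],
  [0,-0.5,0,0,100],
  [0,-0.5,0,0,100],
  [0,-0.5,0,0,100],
  [0,-0.5,0,0,100],
])

```text
time: 5.25
tool_pos: [0.6393, 0.192, 0.0264]
tool_rot: [180.0, 0.0, 167.4]
ft_force: [1.4, 3.6, 2.5]
opening: 0.0853
grip_force: 1.9
```

```bash
cat > lip.py <<'E'
from h import *
th=np.radians(-12.6);R=np.array([[np.cos(th),-np.sin(th)],[np.sin(th),np.cos(th)]])
s=ctrl.read_state();print(s['tool_pos'],((s['tool_pos'][:2]-[.589,-.0445])@R).round(4),s['ft_force'].round(1))
for n,h in (('top',(.5862,-.0444)),('scene',(.592,-.0446))):
    f=grab(n);W=world(f);q=(W[...,:2]-h)@R
    hsv=cv2.cvtColor(f['frame'],cv2.COLOR_RGB2HSV)
    m=(abs(q[...,0])<.056)&(q[...,1]>.12)&(q[...,1]<.26)&(W[...,2]>.06)&(W[...,2]<.069)&((hsv[...,0]<15)|(hsv[...,0]>170))&(hsv[...,1]>90)
    p=q[m];print(n,len(p),'lip y',np.percentile(p[:,1],[3,50,97]).round(4),'x',p[:,0].min().round(3),p[:,0].max().round(3),'z',np.median(W[m][:,2]).round(4))
    hu,S,V=[hsv[...,i] for i in range(3)]
    m=((hu<5)|(hu>175))&(S>180)&(V>110)&(W[...,2]>.19)&(np.hypot(*np.moveaxis(q,-1,0))<.12)
    if m.sum()>4:
        p=q[m].mean(0);print('wheel',np.arctan2(-p[1],p[0]).round(3),m.sum())
E
python3 lip.py
```

```text
[0.63925011 0.19195899 0.02641596] [-0.0025  0.2417] [1.4 3.6 2.5]
top 86 lip y [0.1707 0.1762 0.1822] x -0.052 0.051 z 0.0641
wheel 0.232 39
scene 110 lip y [0.1695 0.1755 0.1822] x -0.053 0.053 z 0.0635
wheel 0.227 67
```

>>> drive_tool([
  [0,-0.5,0,0,100],
  [0,-0.5,0,0,100],
  [0,-0.5,0,0,100],
  [0,-0.5,0,0,100],
  [0,-0.5,0,0,100],
  [0,-0.3,0,0,100],
  [0,-0.1,0,0,100],
  [0,0,0,0,100],
])

```text
time: 6.35
tool_pos: [0.6329, 0.1636, 0.0263]
tool_rot: [-180.0, 0.0, 167.4]
ft_force: [0.8, 2.2, 2.5]
opening: 0.0856
grip_force: 1.3
```

>>> drive_tool([
  [0,-0.1,0,0,100],
  [0,-0.1,0,0,100],
  [0,-0.1,0,0,100],
  [0,-0.1,0,0,100],
  [0,-0.1,0,0,100],
  [0,0,0,0,100],
  [0,0,0,0,100],
  [0,0,0,0,100],
])

```text
time: 7.35
tool_pos: [0.6318, 0.1589, 0.0263]
tool_rot: [-180.0, -0.0, 167.4]
ft_force: [0.8, 2.5, 2.7]
opening: 0.0856
grip_force: 1.6
```

```bash
python3 lip.py
```

```text
[0.63181817 0.15885709 0.02628943] [-0.0026  0.2078] [0.8 2.5 2.7]
top 77 lip y [0.1367 0.1418 0.1482] x -0.053 0.052 z 0.065
wheel 0.232 37
scene 101 lip y [0.1375 0.1425 0.1477] x -0.01 0.054 z 0.0635
wheel 0.227 67
```

>>> drive_tool([
  [0,-0.1,0,0,100],
  [0,-0.1,0,0,100],
  [0,-0.1,0,0,100],
  [0,0,0,0,100],
  [0,0,0,0,100],
  [0,0,0,0,100],
  [0,0,0,0,100],
  [0,0,0,0,100],
])

```text
time: 8.45
tool_pos: [0.632, 0.1582, 0.0266]
tool_rot: [179.8, 0.1, 167.5]
ft_force: [2.5, 7.7, 1.5]
opening: 0.0856
grip_force: 4.3
```

>>> drive_tool([
  [0,-0.1,0,0,100],
  [0,-0.1,0,0,100],
  [0,-0.1,0,0,100],
  [0,0,0,0,100],
  [0,0,0,0,100],
  [0,0,0,0,100],
  [0,0,0,0,100],
  [0,0,0,0,100],
])

```text
time: 9.45
tool_pos: [0.6324, 0.1581, 0.027]
tool_rot: [179.5, 0.1, 167.6]
ft_force: [3.9, 14.9, -0.0]
opening: 0.0855
grip_force: 7.5
```

```bash
python3 lip.py
```

```text
[0.63239184 0.1581444  0.02699237] [-0.0019  0.2072] [ 3.9 14.9 -0. ]
top 78 lip y [0.1365 0.1418 0.1473] x -0.052 0.052 z 0.0657
wheel 0.235 37
scene 100 lip y [0.1355 0.1422 0.1477] x -0.011 0.056 z 0.0637
wheel 0.227 67
```

The carrier is home: the force rises to 15 N with no motion, and the lip face is at about 0.149. I back off, go up and shut the gripper.

>>> drive_tool([
  [0,1.5,0,0,100],
  [0,2,0,0,100],
  [0,0,-5,0,100],
  [0,0,-5,0,100],
  [0,0,-5,0,0],
  [0,0,-5,0,0],
  [0,0,-5,0,0],
  [0,0,-4,0,0],
])

```text
time: 10.55
tool_pos: [0.638, 0.1874, 0.3184]
tool_rot: [-180.0, 0.1, 167.4]
ft_force: [1.5, 0.0, -0.4]
opening: 0.0123
grip_force: 0.0
```

>>> drive_tool([
  [0,0,0,-0.17,0],
  [0,0,0,-0.17,0],
  [0,0,0,-0.17,0],
  [0,0,0,-0.17,0],
  [0,0,0,-0.17,0],
  [0,0,0,-0.17,0],
  [0,0,0,-0.17,0],
  [0,0,0,-0.03,0],
])

```text
time: 11.55
tool_pos: [0.638, 0.1874, 0.3156]
tool_rot: [180.0, -0.1, -122.7]
ft_force: [-0.8, -0.1, -0.5]
opening: 0.0001
grip_force: 0.0
```

```bash
cat > st.py <<'E'
from h import *
th=np.radians(-12.6);R=np.array([[np.cos(th),-np.sin(th)],[np.sin(th),np.cos(th)]])
s=ctrl.read_state();p=s['tool_pos'];q=(p[:2]-[.589,-.0445])@R
phi=np.arctan2(q[1],q[0]);yd=s['tool_rot'][2]-90+12.6   # press-frame direction of tool y
print('p',q.round(4),'z',p[2].round(4),'r',np.hypot(*q).round(4),'phi',np.degrees(phi).round(1),'ydir',yd%360,'J',s['joint_pos'].round(1),'F',s['ft_force'].round(1))
t=np.radians(160);d=np.array([.05*np.cos(t),.05*np.sin(t)])-q;a=np.radians(yd)
y=np.array([np.cos(a),np.sin(a)]);x=np.array([-y[1],y[0]]) 
print('tool shift cm to r50,phi160:',(d@x*100).round(2),(d@y*100).round(2))
E
python3 st.py; python3 lip.py
```

```text
p [-0.0028  0.237 ] z 0.3156 r 0.237 phi 90.7 ydir 159.88328807374668 J [ 16.4  34.8  44.6  99.9  -0.  -40.9] F [-0.8 -0.1 -0.5]
tool shift cm to r50,phi160: 22.17 -3.41
[0.63799307 0.18738146 0.31559839] [-0.0028  0.237 ] [-0.8 -0.1 -0.5]
top 112 lip y [0.1361 0.1421 0.147 ] x -0.052 0.052 z 0.0646
wheel 0.232 38
scene 157 lip y [0.1356 0.1423 0.1478] x -0.055 0.054 z 0.0634
wheel 0.229 63
```

>>> drive_tool([
  [4,-0.6,0,0,0],
  [4,-0.6,0,0,0],
  [4,-0.6,0,0,0],
  [4,-0.6,0,0,0],
  [3.2,-0.5,0,0,0],
  [2,-0.3,0,0,0],
  [1,-0.2,0,0,0],
  [0,0,0,0,0],
])

```text
time: 12.65
tool_pos: [0.5471, -0.0179, 0.3163]
tool_rot: [-180.0, 0.0, -122.7]
ft_force: [1.0, -0.3, -0.5]
opening: -0.0001
grip_force: 0.0
```

```bash
python3 st.py; python3 - <<'E'
from h import *
a=grab('scene')['frame'];a=cv2.resize(a[60:330,160:440],(580,560));cv2.imwrite('pics/c3.png',a[...,::-1])
E
```

```text
p [-0.0467  0.0168] z 0.3163 r 0.0497 phi 160.2 ydir 159.8571208445869 J [ -1.9  18.4  19.1  90.7   0.  -59.1] F [ 1.  -0.3 -0.5]
tool shift cm to r50,phi160: -0.02 0.03
```

View pics/c3.png

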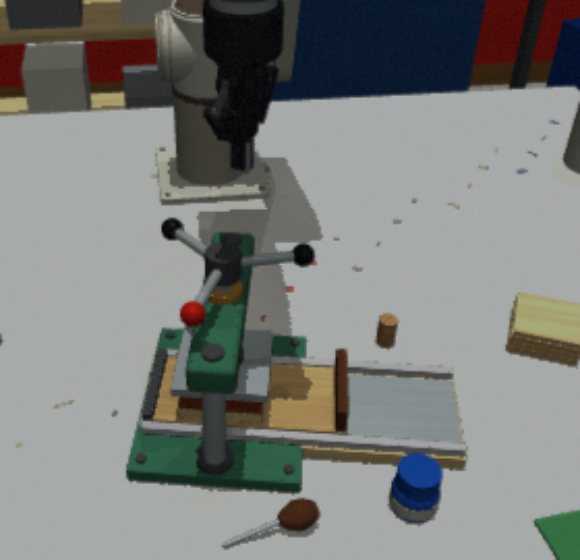

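The closed fingers are above the beam between two spokes, the carrier is home and the platen is up. I lower them slowly.

>>> drive_tool([
  [0,0.4,2,0,0],
  [0,0,2,0,0],
  [0,0,2,0,0],
  [0,0,1.5,0,0],
  [0,0,1,0,0],
  [0,0,1,0,0],
  [0,0,0.8,0,0],
  [0,0,0,0,0],
])

```text
time: 13.7
tool_pos: [0.5432, -0.0157, 0.2128]
tool_rot: [179.9, -0.0, -122.7]
ft_force: [0.4, -0.2, 0.9]
opening: -0.0003
grip_force: 0.0
```

>>> drive_tool([
  [-0.54,-0.03,0,0.1,0],
  [-0.54,-0.03,0,0.1,0],
  [-0.54,-0.03,0,0.1,0],
  [-0.54,-0.03,0,0.1,0],
  [-0.54,-0.03,0,0.1,0],
  [-0.54,-0.03,0,0.1,0],
  [-0.54,-0.03,0,0.1,0],
  [-0.54,-0.03,0,0.1,0],
])

```text
time: 14.7
tool_pos: [0.5771, 0.0076, 0.2138]
tool_rot: [-180.0, -0.2, -168.7]
ft_force: [-3.9, -0.8, 1.3]
opening: -0.0001
grip_force: 2.3
```

```bash
python3 st.py; python3 lip.py
```

```text
p [-0.023   0.0482] z 0.2138 r 0.0534 phi 115.5 ydir 113.85700775102063 J [  0.8  23.2  10.9  77.9  -0.  -10.5] F [-3.9 -0.8  1.3]
tool shift cm to r50,phi160: 3.45 -1.88
[0.57705788 0.00757138 0.21382925] [-0.023   0.0482] [-3.9 -0.8  1.3]
top 1 lip y [0.1455 0.1455 0.1455] x -0.05 -0.05 z 0.0656
wheel 0.447 34
scene 151 lip y [0.1356 0.1422 0.1476] x -0.052 0.054 z 0.0635
wheel 0.461 63
```

The wheel is turning with about 4 N. I continue along the arc.

>>> drive_tool([
  [-0.54,-0.03,0,0.1,0],
  [-0.54,-0.03,0,0.1,0],
  [-0.54,-0.03,0,0.1,0],
  [-0.54,-0.03,0,0.1,0],
  [-0.54,-0.03,0,0.1,0],
  [-0.54,-0.03,0,0.1,0],
  [-0.54,-0.03,0,0.1,0],
  [-0.54,-0.03,0,0.1,0],
])

```text
time: 15.8
tool_pos: [0.6185, 0.0, 0.2135]
tool_rot: [180.0, -0.2, 145.6]
ft_force: [-4.9, 2.0, 0.5]
opening: 0.0
grip_force: 2.2
```

```bash
python3 st.py; python3 lip.py
```

```text
p [0.0191 0.0499] z 0.2135 r 0.0534 phi 69.0 ydir 68.18145062906595 J [-0.  28.1 18.5 80.5  0.1 34.4] F [-4.9  2.   0.5]
tool shift cm to r50,phi160: 4.92 -5.5
[6.18525449e-01 1.65981867e-05 2.13461476e-01] [0.0191 0.0499] [-4.9  2.   0.5]
top 45 lip y [0.1398 0.1444 0.1475] x -0.052 0.02 z 0.0645
wheel 1.259 35
scene 156 lip y [0.1355 0.142  0.1476] x -0.055 0.055 z 0.0637
wheel 1.25 53
```

>>> drive_tool([
  [-0.54,-0.03,0,0.1,0],
  [-0.54,-0.03,0,0.1,0],
  [-0.54,-0.03,0,0.1,0],
  [-0.54,-0.03,0,0.1,0],
  [-0.54,-0.03,0,0.1,0],
  [-0.54,-0.03,0,0.1,0],
  [-0.54,-0.03,0,0.1,0],
  [-0.54,-0.03,0,0.1,0],
])

```text
time: 16.9
tool_pos: [0.6422, -0.0347, 0.2135]
tool_rot: [180.0, -0.2, 99.9]
ft_force: [-2.1, 4.1, 1.1]
opening: -0.0002
grip_force: 2.0
```

```bash
python3 st.py; python3 lip.py
```

```text
p [0.0498 0.0212] z 0.2135 r 0.0541 phi 23.1 ydir 22.460269758538438 J [-3.2 31.  23.2 82.2  0.2 77. ] F [-2.1  4.1  1.1]
tool shift cm to r50,phi160: 3.32 -9.1
[ 0.64219517 -0.03466355  0.21349837] [0.0498 0.0212] [-2.1  4.1  1.1]
top 118 lip y [0.1365 0.1419 0.1473] x -0.052 0.053 z 0.0649
wheel 2.018 18
scene 154 lip y [0.1356 0.1422 0.1476] x -0.054 0.055 z 0.0636
wheel 2.03 43
```

>>> drive_tool([
  [-0.54,-0.03,0,0.1,0],
  [-0.54,-0.03,0,0.1,0],
  [-0.54,-0.03,0,0.1,0],
  [-0.54,-0.03,0,0.1,0],
  [-0.54,-0.03,0,0.1,0],
  [-0.54,-0.03,0,0.1,0],
  [-0.54,-0.03,0,0.1,0],
  [-0.54,-0.03,0,0.1,0],
])

```text
time: 18.0
tool_pos: [0.6337, -0.0759, 0.2137]
tool_rot: [179.9, -0.2, 54.1]
ft_force: [1.4, 3.7, 0.4]
opening: -0.0001
grip_force: 2.0
```

>>> drive_tool([
  [-0.16,0,0,0.03,0],
  [-0.16,0,0,0.03,0],
  [-0.16,0,0,0.03,0],
  [-0.16,0,0,0.03,0],
  [-0.16,0,0,0.03,0],
  [-0.16,0,0,0.03,0],
  [0,0,0,0,0],
  [0,0,0,0,0],
])

```text
time: 19.0
tool_pos: [0.6264, -0.0846, 0.2135]
tool_rot: [180.0, -0.0, 43.6]
ft_force: [2.6, 4.0, 2.3]
opening: -0.0002
grip_force: 2.0
```

```bash
python3 st.py; python3 lip.py
```

```text
p [ 0.0453 -0.031 ] z 0.2135 r 0.0549 phi -34.4 ydir 326.24956400170373 J [ -7.7  29.6  20.9  81.3  -0.  128.7] F [2.6 4.  2.3]
tool shift cm to r50,phi160: -1.13 -10.35
[ 0.62644691 -0.08463488  0.21351772] [ 0.0453 -0.031 ] [2.6 4.  2.3]
top 117 lip y [0.1365 0.1419 0.1473] x -0.051 0.052 z 0.0648
scene 151 lip y [0.1355 0.1421 0.1475] x -0.054 0.055 z 0.0635
```

>>> drive_tool([
  [-0.15,0,0,0,0],
  [-0.15,0,0,0,0],
  [-0.15,0,0,0,0],
  [0,0,0,0,0],
  [0,0,0,0,0],
  [0,0,0,0,0],
  [0,0,0,0,0],
  [0,0,0,0,0],
])

```text
time: 20.1
tool_pos: [0.626, -0.0849, 0.2138]
tool_rot: [179.9, -0.5, 43.8]
ft_force: [9.3, 9.8, -1.0]
opening: -0.0
grip_force: 6.5
```

```bash
python3 st.py
```

```text
p [ 0.0449 -0.0313] z 0.2138 r 0.0548 phi -34.9 ydir 326.38153706891296 J [ -7.9  29.3  20.5  80.8   0.3 128.3] F [ 9.3  9.8 -1. ]
tool shift cm to r50,phi160: -1.06 -10.33
```

The wheel is at its stop: the force jumps to 13 N with no motion. I back off, raise the arm and check.

>>> drive_tool([
  [0.7,0,0,0,0],
  [0.8,0,0,0,0],
  [0,0,-2,0,0],
  [0,0,-3,0,0],
  [0,0,-3,0,0],
  [0,0,-3,0,0],
  [0,0,-2,0,0],
  [0,0,0,0,0],
])

```text
time: 21.1
tool_pos: [0.6342, -0.0781, 0.3446]
tool_rot: [179.9, -0.0, 43.6]
ft_force: [0.7, 0.1, -0.2]
opening: 0.0
grip_force: 0.0
```

>>> drive_tool([
  [0,-3,0,0,0],
  [0,-4,0,0,0],
  [0,-4,0,0,0],
  [0,-4,0,0,0],
  [0,-4,0,0,0],
  [0,-3,0,0,0],
  [0,-2,0,0,0],
  [0,0,0,0,0],
])

```text
time: 22.1
tool_pos: [0.4673, 0.0968, 0.3428]
tool_rot: [-180.0, 0.1, 43.7]
ft_force: [1.3, -0.6, -0.2]
opening: -0.0001
grip_force: 0.0
```

```bash
python3 st.py; python3 lip.py; python3 - <<'E'
from h import *
f=grab('scene');a=f['frame'];cv2.imwrite('pics/c4.png',a[...,::-1])
th=np.radians(-12.6);R=np.array([[np.cos(th),-np.sin(th)],[np.sin(th),np.cos(th)]])
for n,h in (('top',(.5862,-.0444)),('scene',(.592,-.0446))):
    f=grab(n);W=world(f);q=(W[...,:2]-h)@R;r=np.hypot(q[...,0],q[...,1])
    m=(r>.08)&(r<.105)&(W[...,2]>.212)&(W[...,2]<.245)
    k,l,s,_=cv2.connectedComponentsWithStats(m.astype(np.uint8))
    print(n,[(s[i,4],f['frame'][l==i].mean(0).astype(int).tolist(),np.arctan2(-q[l==i].mean(0)[1],q[l==i].mean(0)[0]).round(3)) for i in range(1,k) if s[i,4]>5])
E
```

```text
p [-0.1496  0.1113] z 0.3428 r 0.1864 phi 143.3 ydir 326.33400053480375 J [ 11.7  10.1  12.1  92.   -0.  148. ] F [ 1.3 -0.6 -0.2]
tool shift cm to r50,phi160: -2.15 13.76
[0.46730883 0.09675784 0.34276098] [-0.1496  0.1113] [ 1.3 -0.6 -0.2]
top 117 lip y [0.1361 0.142  0.1474] x -0.053 0.052 z 0.0654
wheel 3.013 38
scene 157 lip y [0.1355 0.1422 0.1479] x -0.054 0.055 z 0.0637
wheel 2.993 37
top [(np.int32(64), [37, 36, 33], np.float64(-1.196)), (np.int32(66), [30, 35, 32], np.float64(0.911)), (np.int32(70), [111, 29, 25], np.float64(3.003))]
scene [(np.int32(71), [117, 30, 27], np.float64(2.997)), (np.int32(107), [18, 18, 19], np.float64(-1.137)), (np.int32(111), [20, 21, 22], np.float64(0.861))]
```

View pics/c4.png

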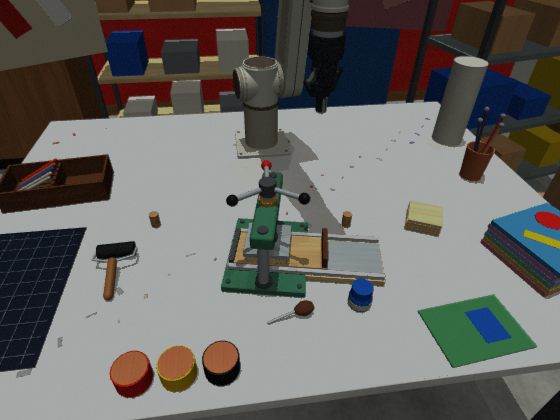

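The picture shows the carrier home with the lip at (325,247), the platen down and the red ball at (266,166), so the wheel reads 3.0. The bystanders are where they were and the arm is clear.

```bash
python3 -c "
from plant import ctrl
print(ctrl.job_done())"
```

```text
the job is handed in; nothing more can be done
None
```

The job is handed in at about 22 s: by my camera measurements the carrier is home on the back stop (lip face y ≈ 0.149 m), the wheel is at its stop (≈ 3.0 rad) with the platen down on the block, the bystanders look unmoved and the arm is clear; the hand-in call did not report a verdict.

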